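Hold a spring clip gaping around the stock card

ROBOT

A 7-joint arm with a two-finger parallel gripper is mounted at the origin on the work surface. World frame = base frame: x ahead of the robot, y to its left, z up, the work surface at z = 0. Lengths are in m, angles in degrees, forces in N, time in s.
With the tool pointing down it reaches from about 0.425 to 0.875 m from the base axis. Payload 4.7 kg.
Tool frame: the origin (TCP) lies between the finger pads; the fingertips stand 19 mm ahead of it and the grasp point (between the pads) is the TCP; x points along the fingers, z is the direction in which the jaws open and shut, and the axes are right-handed (so a half turn about x gives the same grasp; the last joint's range is limited). The gripper opens to 87 mm and grips with 3 to 60 N. Pads are 19 mm wide; open, the fingers measure 117 mm over their backs; the gripper's body (75 mm by 190 mm) begins 51 mm behind the grasp point.
Start: joints at [-66.343, 18.392, -4.016, 83.108, 1.295, 78.541, -3.26], TCP at [0.252, 0.599, 0.242] pointing down, gripper open.
Joint ranges: [-163.93, 163.93], [-17.29, 119.83], [-79.2, 71.16], [3.27, 140.29], [-89.18, 269.18], [5.43, 117.66], [-154.24, 154.24]. Speed limits (degrees/s): [147.25, 147.25, 180, 180, 180, 180, 180].

INTERFACE

Orientations are given as [roll, pitch, yaw] about the fixed x, y, z axes, in that order (R = Rz(yaw) Ry(pitch) Rx(roll)).
In Python, from cell import monitor, read_camera, camera_model, env, regions_of gives the robot as it stands. The module is installed in compiled form; this text tells all that it offers.
- The arm moves only by the tool step_arm, never from a script. Its argument "deltas" is a list of rows, each a list of 5 numbers: the gripper's target within -1 to 1 (fully open at 1, half-way at 0, shut at -1), then the shift along the tool's x, y, z in m, then the turn about the tool's x in degrees. A call has 1 to 12 rows; each row is the pose to reach, as a shift and turn from the pose commanded when the call began, along the tool's axes at that moment; what a row does not reach only later rows make up. A row lasts 1/8 s, in which the tool goes at most 62.5 mm and 10.7 degrees, less where a joint would pass 70% of its speed; a pose out of reach is approached as far as the arm can. A call with a gripper value outside its range is refused whole. The fingers move at their own pace and stop on an object; "newtons" is the grip in N (left out, the last holds). Time passes only in rows, so rows that repeat a pose let the fingers close. It gives the time, the measured TCP pose, the force and the opening at its end, in the units of the state.
- monitor.get_obs(): the state, without advancing time (a new reading comes with each control period).
- read_camera(name): name is "scene" or "top"; returns (picture, depth): 420x560x3 uint8, red, green, blue; 420x560 float32, m along the optical axis (not along the pixel's ray), 0 where there is no reading.
- camera_model(name): a dict with "fx", "fy", "cx", "cy" (pixels), "xyz" and "attitude" of the camera in the world. Camera axes: x right, y down, z forward; pixel columns grow to the right and rows downward; lengths in m; the calibration is good to about 2 mm. A picture is of the moment at which its call begins. camera_model takes no time and is no camera call.
- env.sign_off(): hands the job in, once; it reports no verdict.
Trained networks look in the newest picture that a camera, given by its name, has taken for a name from the list of things; names that differ only in an ending like _2 or _b are one class to them, and where a whole thing is asked for, a point or a joint stands for the part that bears it (a point fixed in the world has none). Each returns a list of dicts, best first, with "p" (0 to 1); they miss things now and then, are a little off and sometimes report something else, mostly with a low value. They report only what shows in the picture. A call takes as long as a camera call.
- regions_of(camera, thing): "pixels" (420x560 bool, what is visible of it) and "pixel" ([column, row] in pixels, amid what is visible of it).
The state is a dict: "time_s": time; "qpos": joint angles; "joint_velocities": joint speeds; "effort": joint torques, N m; "tool_pos": TCP position; "tool_rot": TCP orientation; "force": force on the tool from outside, world axes, zero at the start; "wrist_torque": the same for the moment, N m; "grip_width": finger opening in m.
Only numpy, scipy, OpenCV 4.12 (cv2) and the standard library are available. Lean on these libraries where they do the work, as an engineer would, in place of code of your own. Each camera call takes 0.05 s, during which the arm holds its last target. There are 200 camera calls.

TASK

Take the big steel spring clip off its stand by squeezing its two finger levers together, and bring it, still squeezed wide open, down over the middle of the stock card's top edge, so that the open jaws straddle the card well below the edge, one on each side, without touching it. Finish while still holding the clip squeezed open there, so that a shopping list can be slipped in beside the card: do not let go. Do not shove the card holder, and leave the other things on the tray alone.

Things in the scene. Friction and masses are not known exactly. Their poses are not given: they have to be found in the camera images.
- clip: large steel spring clip, loose, about 80 g, 84 mm tall: two mirror halves on a pin along y. Frame of half a (with pin). Parked (joint 0): origin midway between the jaw tips' undersides, z up to the levers, half a on the -x side, b on +x. Jaws 60 mm long (y), 5 to 7 mm thick, 3 mm apart at the tips. Starts upright on its stand, jaws astride the fin, tips on the block
- clip_b (a joint): opening of the clip, rad, half b against a: 0 parked, -0.06 shut, 0.6 fully open (hard stop). Pressing the lever ends together opens it against its spring: about 4 N on each to start, 7 N on each held fully open. Jaw tips 3 mm apart at 0, 19 mm at 0.4, 26 mm at 0.6; opened evenly, each half turns half the angle
- clip_hinge (a point): middle of the clip's pin (9 mm thick, 62 mm long), 40 mm above the jaw tips; axes as clip. Above it each half has a lever, 30 mm wide (y), leaning outwards to a rolled end of 4 mm radius, centred 24 mm out (-x half a, +x half b) and 40 mm above the pin when parked: 56 mm over both ends, about 31 mm fully open. Flat fingers touch only the rolled ends
- jaw_a (a point): inner lower edge of half a's jaw tip, mid-length; turns with half a
- jaw_b (a point): inner lower edge of half b's jaw tip, mid-length; turns with half b
- clip_stand: fixed beech block 70 x 110 x 20 mm (x, y, z) with an upright steel fin 3 mm thick (x), 80 mm long (y), from 19 to 43 mm above the block's underside. Origin: centre of the underside, z up
- card_stand: loose weighted beech holder, 60 x 100 x 22 mm (x, y, z), 0.8 kg, with a stiff stock card standing upright in it along its y axis: card 3 mm thick (x), 130 mm wide (y), its top edge 105 mm above the underside. Origin: centre of the underside, z up
- card_top (a point): middle of the card's top edge, 105 mm above the holder's underside; axes as card_stand
- spray_bottle: bystander: red plastic spray bottle with a trigger, 76 mm wide, 215 mm tall; origin at the centre of its underside
- basin: bystander: aluminium pudding basin, 140 mm wide, 85 mm tall; origin at the centre of its underside
- sugar_dispenser: bystander: glass sugar dispenser with a flip-top spout, 76 mm wide, about 165 mm tall; origin at the centre of its underside
- spoon_rest: bystander: white ceramic spoon rest, low oval dish about 92 x 102 mm, 16 mm tall; origin at the centre of its underside

How it is judged (in metres and radians):
On the way:
1. the clip is squeezed open and lifted clear of its stand in the fingers (value of joint clip_b above 0.2 rad and contact force between clip and the fingers above 3 N and contact force between clip and clip_stand below 0.1 N and z of clip_hinge in the frame of clip_stand above 0.09 m), for 0.1 s.
At the end, for the whole second after the job is handed in: Fingers hold the clip still, open over 0.38 rad; a jaw tip on each side of the card, 3 mm or more off its mid-plane, 7 mm or more below its top edge, within 30 mm of its middle, pin within 0.25 rad of the card; clip touching no card or holder; holder within 20 mm, bystanders within 30 mm (value of joint clip_b above 0.38 rad and ((x of jaw_a in the frame of card_stand below -0.003 m and x of jaw_b in the frame of card_stand above 0.003 m) or (x of jaw_b in the frame of card_stand below -0.003 m and x of jaw_a in the frame of card_stand above 0.003 m)) and y of jaw_a in the frame of card_stand between -0.03 and 0.03 m and z of each of jaw_a, jaw_b in the frame of card_top below -0.007 m and z of each of jaw_a, jaw_b in the frame of card_stand above 0.05 m and y of jaw_b in the frame of card_stand between -0.03 and 0.03 m and angle between the y axis of clip and the y axis of card_stand, either way round below 0.25 rad and contact force between clip and card_stand below 0.3 N and contact force between clip and the fingers above 3 N and linear speed of clip below 0.03 m/s and distance of card_stand from where it was at the start of the episode below 0.02 m and angle between card_stand's own z axis and vertical below 0.1 rad and distance of each of spray_bottle, basin, sugar_dispenser, spoon_rest from where it was at the start of the episode below 0.03 m); the arm keeps its last pose, push and grip.
It fails at once if the card holder is shoved more than 25 mm or tipped (distance of card_stand from where it was at the start of the episode above 0.025 m or angle between card_stand's own z axis and vertical above 0.3 rad).
It fails at once if a bystander is disturbed (distance of any of spray_bottle, basin, sugar_dispenser, spoon_rest from where it was at the start of the episode above 0.03 m).
It also fails if it takes over 32 s, if anything falls off the work surface, if the arm or the gripper's body presses on something with over 40 N, if the wrist force passes 120 N, or if a joint passes its speed limit or range.

## Working session

There is one attempt and no reset: what is moved stays moved. The work goes in short steps, Python scripts to look and compute and a tool call to move; the robot and the scene stay as the last step left them, time stands still between calls to the robot, and variables do not carry over. Pictures are saved under pics/ and viewed, about 8 in all and at most 12, crops included, and the job is handed in when it is done.

Besides the shell and the picture viewer there is one more tool, called after "Call:" as name(argument=value, ...) on one line, values as JSON. step_arm: Moves the arm, as the interface text tells. Its arguments: {"type":"object","properties":{"deltas":{"type":"array"},"newtons":{"type":"number"}},"required":["deltas"]}

```bash
mkdir -p pics
cat > h.py <<'E'
import numpy as np, cv2
from scipy.spatial.transform import Rotation as R
from cell import monitor, read_camera, camera_model, env, regions_of
def cloud(cam, depth):
    m=camera_model(cam); a=m["attitude"]
    v,u=np.mgrid[:420,:560]; P=np.stack([(u-m["cx"])/m["fx"]*depth,(v-m["cy"])/m["fy"]*depth,depth],-1)
    a=np.array(a); Rm=a if a.shape==(3,3) else R.from_euler('xyz',a,degrees=True).as_matrix()
    return P@Rm.T+np.array(m["xyz"])
E
python3 - <<'E'
from h import *
print(monitor.get_obs())
out=[]
for c in("top","scene"):
    print(c,camera_model(c)); im,d=read_camera(c); W=cloud(c,d); np.savez(c+"0.npz",im=im,d=d,W=W)
    out.append(im)
    cv2.imwrite(f"pics/{c}0.png",im[:,:,::-1])
    for t in("clip","clip_stand","card_stand","spray_bottle","basin","sugar_dispenser","spoon_rest"):
        for r in regions_of(c,t)[:2]:
            M=r["pixels"]&(d>0); P=W[M]
            print(c,t,round(r["p"],2),r["pixel"],M.sum(),np.percentile(P,[2,50,98],axis=0).round(3).tolist() if M.sum() else 0)
E
```

```text
{'time_s': 0.0, 'qpos': array([-66.34143122,  18.43780359,  -4.01473376,  83.17347886,
         1.29625334,  78.53926707,  -3.25928086]), 'joint_velocities': array([-0.05630801, -0.04827729, -0.01759663,  0.02334065, -0.00299909,
       -0.00093345, -0.09005293]), 'effort': array([ 8.25380466e-04, -4.91289139e+01, -4.03392361e-01, -3.12528312e+01,
       -6.38298341e-02,  4.39305918e-02,  1.84798878e-04]), 'tool_pos': array([0.25228171, 0.59850492, 0.24048807]), 'tool_rot': array([-176.14220138,   89.89451632, -108.99083983]), 'force': array([-0.42206099,  0.49978578, -0.48381914]), 'wrist_torque': array([-0.06497903,  0.00122182,  0.04214426]), 'grip_width': 0.08737431058870604}
top {'fx': 410.23585294601884, 'fy': 410.23585294601884, 'cx': 269.47612406973184, 'cy': 211.78824709305223, 'xyz': array([0.5333173 , 0.01984571, 1.20278063]), 'attitude': array([-177.89480476,   -0.79299678,  -89.70124462])}
top clip 0.67 [185.5, 247.3] 322 [[0.452, 0.209, 0.032], [0.477, 0.236, 0.073], [0.504, 0.261, 0.11]]
top clip 0.33 [424.1, 260.6] 2109 [[0.383, -0.482, 0.004], [0.443, -0.438, 0.036],
[... 1428 characters left out ...]
, 0.28, 0.037]]
scene card_stand 0.81 [223.8, 251.2] 1421 [[0.514, -0.209, 0.005], [0.531, -0.151, 0.045], [0.561, -0.085, 0.109]]
scene spray_bottle 0.56 [331.2, 103.1] 1505 [[0.356, 0.371, 0.002], [0.48, 0.394, 0.122], [0.508, 0.548, 0.219]]
scene basin 0.71 [120.2, 295.7] 2696 [[0.382, -0.479, 0.005], [0.42, -0.414, 0.043], [0.511, -0.357, 0.09]]
scene sugar_dispenser 0.96 [376.1, 154.3] 1098 [[0.644, 0.323, 0.007], [0.684, 0.337, 0.093], [0.71, 0.373, 0.163]]
scene sugar_dispenser 0.27 [225.9, 248.9] 1354 [[0.516, -0.208, 0.012], [0.532, -0.15, 0.046], [0.561, -0.088, 0.108]]
scene spoon_rest 0.63 [308.9, 265.1] 1049 [[0.684, -0.089, 0.004], [0.725, -0.038, 0.011], [0.766, 0.007, 0.022]]
```

Run:
```python
from h import *
def rep(n,P):
    xy=P[:,:2].astype(np.float32); r=cv2.minAreaRect(xy*1000)
    print(n,len(P),"mean",P.mean(0).round(4),"rect c",np.round(r[0],1),"size",np.round(r[1],1),"ang",round(r[2],1), "zmax",P[:,2].max().round(3))
for c in("top","scene"):
    z=np.load(c+"0.npz"); im,W=z["im"],z["W"]
    def box(x0,x1,y0,y1,z0,z1):
        return W[(W[...,0]>x0)&(W[...,0]<x1)&(W[...,1]>y0)&(W[...,1]<y1)&(W[...,2]>z0)&(W[...,2]<z1)]
    rep(c+" table",box(.5,.65,-.05,.1,-.02,.02))
    rep(c+" clip ends",box(.41,.54,.16,.31,.09,.13))
    rep(c+" clip mid",box(.41,.54,.16,.31,.055,.09))
    rep(c+" stand blk",box(.41,.54,.15,.31,.014,.026))
    rep(c+" card",box(.46,.6,-.24,-.05,.095,.13))
    rep(c+" holder",box(.46,.6,-.24,-.05,.014,.03))
a=np.load("top0.npz")["im"]; b=np.load("scene0.npz")["im"]
f=lambda i:cv2.resize(i,(400,300),interpolation=cv2.INTER_CUBIC)
m=np.vstack([np.hstack([f(a),f(b)]),np.hstack([f(a[202:292,125:245]),f(b[90:210,220:380])])])
cv2.imwrite("pics/m0.png",m[:,:,::-1])
```

```text
top table 2621 mean [0.5747 0.0256 0.0046] rect c [575.4  25.5] size [149.4 147.2] ang 0.2 zmax 0.012
top clip ends 111 mean [0.475  0.2368 0.1037] rect c [477.6 236.4] size [33.9 55.7] ang 72.2 zmax 0.113
top clip mid 203 mean [0.4767 0.2354 0.0717] rect c [477.7 235.4] size [61.3 34.3] ang 78.7 zmax 0.09
top stand blk 491 mean [0.4797 0.2305 0.0233] rect c [477.8 235.9] size [110.1  70.6] ang 72.0 zmax 0.026
top card 60 mean [ 0.5267 -0.1453  0.1083] rect c [ 526.9 -144.7] size [127.8   2.9] ang 79.9 zmax 0.113
top holder 628 mean [ 0.5267 -0.1451  0.026 ] rect c [ 527.8 -139.9] size [113.1  59.6] ang 80.1 zmax 0.03
scene table 2417 mean [0.5765 0.0231 0.0037] rect c [575.  25.] size [149.8 149.9] ang 89.9 zmax 0.013
scene clip ends 103 mean [0.4728 0.2346 0.1018] rect c [479.9 233.4] size [35.3 58.8] ang 71.1 zmax 0.112
scene clip mid 192 mean [0.4747 0.2301 0.0716] rect c [475.4 234.4] size [61.2 39.7] ang 72.1 zmax 0.089
scene stand blk 417 mean [0.487  0.2215 0.0219] rect c [479.5 233.8] size [114.2  76. ] ang 69.6 zmax 0.026
scene card 201 mean [ 0.5267 -0.1488  0.1035] rect c [ 527.3 -148.1] size [130.    9.5] ang 77.9 zmax 0.115
scene holder 478 mean [ 0.5419 -0.1526  0.0242] rect c [ 541.3 -149.7] size [131.7  35.5] ang 79.8 zmax 0.03
```

View pics/m0.png

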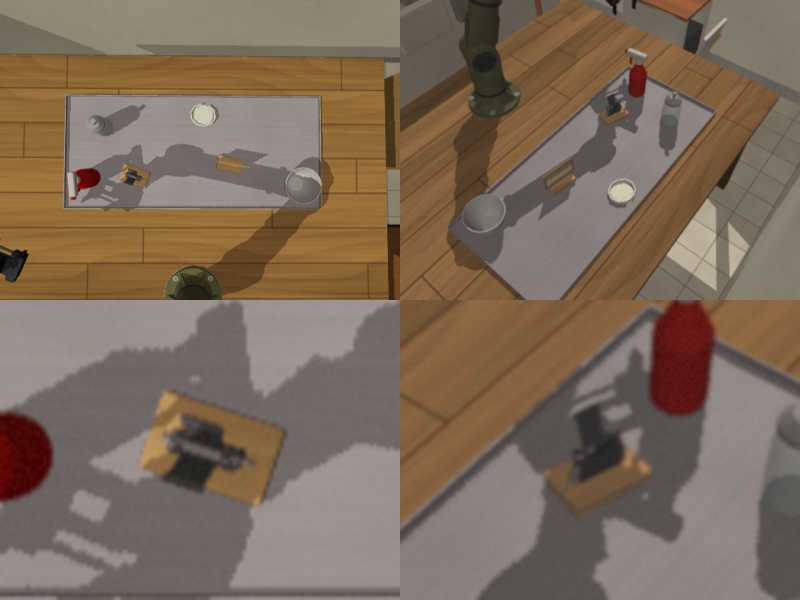

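```bash
cat > m.py <<'E'
from h import *
import sys
def plan(x,y,z,ang):
    o=monitor.get_obs(); T=R.from_euler('xyz',o["tool_rot"],degrees=True).as_matrix(); p=o["tool_pos"]
    print("pos",p.round(4),"tool z dir",np.degrees(np.arctan2(T[1,2],T[0,2])).round(2),"tool x",T[:,0].round(3),"y",T[:,1].round(3),"z",T[:,2].round(3))
    print("shift",(T.T@(np.array([x,y,z])-p)).round(4), "up 0.1:",(T.T@[0,0,.1]).round(4))
    cur=np.degrees(np.arctan2(T[1,2],T[0,2]))
    d=(ang-cur+90)%180-90   # world yaw change
    print("turn about tool x (down) =",round(-d,2),"or",round(-d-180*np.sign(-d),2),"q7",o["qpos"][6].round(1),"width",o["grip_width"],"F",o["force"].round(2),"t",o["time_s"])
if __name__=="__main__": plan(*map(float,sys.argv[1:]))
E
python3 m.py 0.4775 0.236 0.30 162
```

```text
pos [0.2524 0.599  0.2416] tool z dir 67.15 tool x [ 0.  0. -1.] y [-0.922  0.388 -0.   ] z [0.388 0.922 0.   ]
shift [-0.0584 -0.3484 -0.2471] up 0.1: [-0.1 -0.   0. ]
turn about tool x (down) = 85.15 or -94.85 q7 -3.3 width 0.08713880632981708 F [-0.25  0.08  0.16] t 0.8
```

Call:
step_arm(deltas=[[1,-0.05,-0.02,-0.01,3],[1,-0.06,-0.055,-0.04,12],[1,-0.06,-0.095,-0.068,21],[1,-0.06,-0.135,-0.096,31],[1,-0.06,-0.178,-0.126,41],[1,-0.06,-0.22,-0.156,51],[1,-0.06,-0.262,-0.186,61],[1,-0.06,-0.304,-0.216,71],[1,-0.06,-0.335,-0.238,80],[1,-0.06,-0.3484,-0.2471,85.15],[1,-0.06,-0.3484,-0.2471,85.15],[1,-0.06,-0.3484,-0.2471,85.15]])

```text
time_s: 2.3
tool_pos: [0.4769, 0.2372, 0.3016]
tool_rot: [136.5, 90.0, 118.7]
force: [-0.6, 0.1, -0.2]
grip_width: 0.0869
```

```bash
python3 m.py 0.4775 0.236 0.104 162
```

```text
pos [0.4769 0.2372 0.3016] tool z dir -17.82 tool x [-0.     0.001 -1.   ] y [0.306 0.952 0.   ] z [ 0.952 -0.306 -0.   ]
shift [ 0.1976 -0.001   0.0011] up 0.1: [-0.1  0.  -0. ]
turn about tool x (down) = 0.18 or -179.82 q7 -46.4 width 0.08685471845295721 F [-0.64  0.1  -0.23] t 2.3
```

Call:
step_arm(deltas=[[1,0.05,-0.0005,0.0005,0],[1,0.1,-0.0005,0.0005,0],[1,0.15,-0.001,0.001,0],[1,0.18,-0.001,0.001,0],[1,0.195,-0.001,0.001,0],[1,0.195,-0.001,0.001,0]], newtons=16)

```text
time_s: 3.05
tool_pos: [0.4775, 0.2354, 0.1061]
tool_rot: [-134.6, 89.9, -152.5]
force: [0.2, -0.3, 0.8]
grip_width: 0.0871
```

```bash
python3 - <<'E'
from h import *
b,d=read_camera("scene"); a,_=read_camera("top")
f=lambda i:cv2.resize(i,(400,300),interpolation=cv2.INTER_CUBIC)
cv2.imwrite("pics/m1.png",np.hstack([f(a[202:292,125:245]),f(b[90:210,220:380])])[:,:,::-1])
E
python3 m.py 0.4775 0.236 0.104 162
```

```text
pos [0.4789 0.2357 0.1079] tool z dir -17.94 tool x [ 0.002  0.001 -1.   ] y [0.308 0.951 0.002] z [ 0.951 -0.308  0.001]
shift [ 0.0039 -0.0001 -0.0015] up 0.1: [-0.1     0.0002  0.0001]
turn about tool x (down) = 0.06 or -179.94 q7 -43.9 width 0.08693018350715374 F [-0.08  0.7   0.84] t 3.15
```

View pics/m1.png

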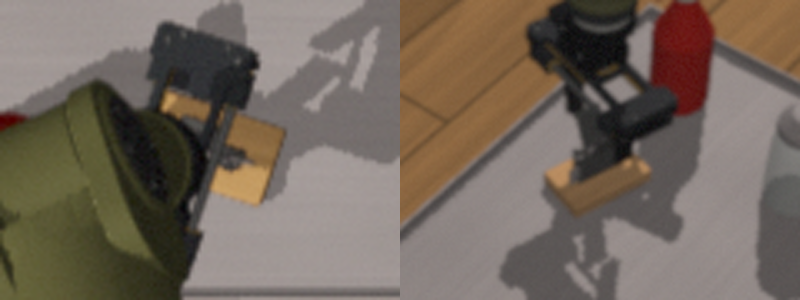

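Call:
step_arm(deltas=[[0,0,0,0,0],[-0.2,0,0,0,0],[-0.5,0,0,0,0],[-1,-0.001,0,0,0],[-1,-0.002,0,0,0],[-1,-0.003,0,0,0],[-1,-0.003,0,0,0],[-1,-0.003,0,0,0]], newtons=16)

```text
time_s: 4.15
tool_pos: [0.479, 0.235, 0.1109]
tool_rot: [50.6, 89.9, 32.6]
force: [-2.2, -0.6, 5.6]
grip_width: 0.0294
```

```bash
python3 - <<'E'
from h import *
b,d=read_camera("scene")
f=lambda i:cv2.resize(i,(640,480),interpolation=cv2.INTER_CUBIC)
cv2.imwrite("pics/m2.png",f(b[90:210,220:380])[:,:,::-1])
E
python3 m.py 0.4775 0.236 0.104 162
```

```text
pos [0.479  0.235  0.1109] tool z dir -18.0 tool x [ 0.002  0.001 -1.   ] y [0.309 0.951 0.001] z [ 0.951 -0.309  0.001]
shift [ 0.0069  0.0005 -0.0017] up 0.1: [-0.1     0.0001  0.0001]
turn about tool x (down) = -0.0 or 180.0 q7 -44.0 width 0.02930622481415444 F [-1.08 -0.39  6.27] t 4.2
```

View pics/m2.png

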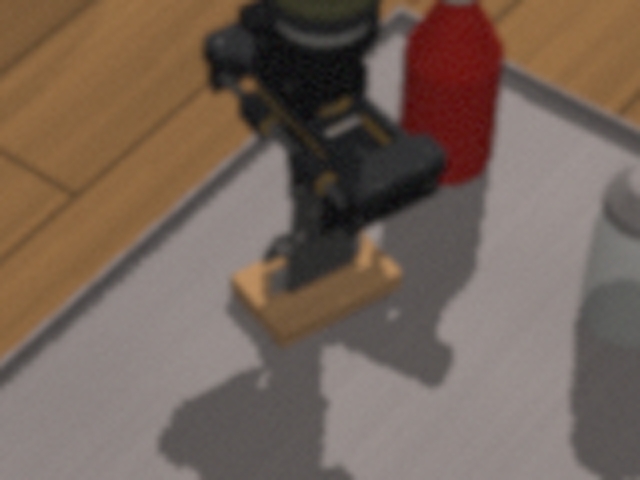

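Call:
step_arm(deltas=[[-1,-0.01,0,0,0],[-1,-0.03,0,0,0],[-1,-0.06,0,0,0],[-1,-0.09,0,0,0],[-1,-0.12,0,0,0],[-1,-0.14,0,0,0],[-1,-0.14,0,0,0],[-1,-0.14,0,0,0]])

```text
time_s: 5.2
tool_pos: [0.4777, 0.2345, 0.2486]
tool_rot: [-130.5, 89.9, -148.5]
force: [-0.0, -0.5, -1.1]
grip_width: 0.0291
```

```bash
python3 m.py 0.527 -0.1455 0.25 170
```

```text
pos [0.4777 0.2345 0.2486] tool z dir -18.0 tool x [-0.001 -0.001 -1.   ] y [ 0.309  0.951 -0.001] z [ 0.951 -0.309 -0.001]
shift [-0.0011 -0.3462  0.1643] up 0.1: [-0.1    -0.0001 -0.0001]
turn about tool x (down) = -8.0 or 172.0 q7 -45.9 width 0.029056792299503666 F [-0.04 -0.55 -1.12] t 5.2
```

Call:
step_arm(deltas=[[-1,0,-0.014,0.007,0],[-1,0,-0.042,0.02,-1],[-1,0,-0.083,0.039,-2],[-1,0,-0.125,0.059,-3],[-1,0,-0.166,0.079,-4],[-1,0,-0.208,0.099,-5],[-1,0,-0.25,0.119,-6],[-1,0,-0.291,0.138,-7],[-1,0,-0.325,0.154,-8],[-1,0,-0.342,0.162,-8],[-1,0,-0.346,0.164,-8],[-1,0,-0.346,0.164,-8]])

```text
time_s: 6.7
tool_pos: [0.5268, -0.1449, 0.249]
tool_rot: [168.1, 89.9, 158.1]
force: [0.2, -0.5, -1.1]
grip_width: 0.0292
```

```bash
python3 m.py 0.527 -0.1455 0.25 170
python3 - <<'E'
from h import *
out=[]
for c in("scene","top"):
    b,d=read_camera(c); W=cloud(c,d); np.savez(c+"1.npz",im=b,d=d,W=W)
    rs=regions_of(c,"clip")[:2]
    for r in rs:
        P=W[r["pixels"]&(d>0)]; print(c,r["p"],r["pixel"],len(P),np.percentile(P,[2,10,50,90,98],axis=0).round(3).tolist())
    out.append(b)
f=lambda i,w:cv2.resize(i,w,interpolation=cv2.INTER_CUBIC)
cv2.imwrite("pics/m3.png",np.hstack([f(out[0][150:290,150:290],(600,600)),f(out[1][150:270,280:320],(200,600))])[:,:,::-1])
E
```

```text
pos [ 0.5268 -0.1449  0.249 ] tool z dir -10.02 tool x [-0.001  0.    -1.   ] y [0.174 0.985 0.   ] z [ 0.985 -0.174 -0.001]
shift [-0.001  -0.0006  0.0003] up 0.1: [-0.1     0.     -0.0001]
turn about tool x (down) = -0.02 or 179.98 q7 6.1 width 0.029163666970811374 F [ 0.18 -0.47 -1.15] t 6.7
scene 0.86 [217.1, 214.4] 321 [[0.468, -0.176, 0.068], [0.513, -0.173, 0.168], [0.528, -0.159, 0.194], [0.535, -0.141, 0.224], [0.541, -0.103, 0.25]]
scene 0.77 [213.4, 216.6] 302 [[0.417, -0.194, 0.001], [0.511, -0.172, 0.162], [0.529, -0.158, 0.189], [0.536, -0.124, 0.235], [0.6, -0.082, 0.301]]
top 0.58 [319.7, 232.3] 88 [[0.506, -0.136, 0.028], [0.509, -0.125, 0.167], [0.524, -0.117, 0.202], [0.536, -0.111, 0.21], [0.539, -0.107, 0.311]]
```

View pics/m3.png

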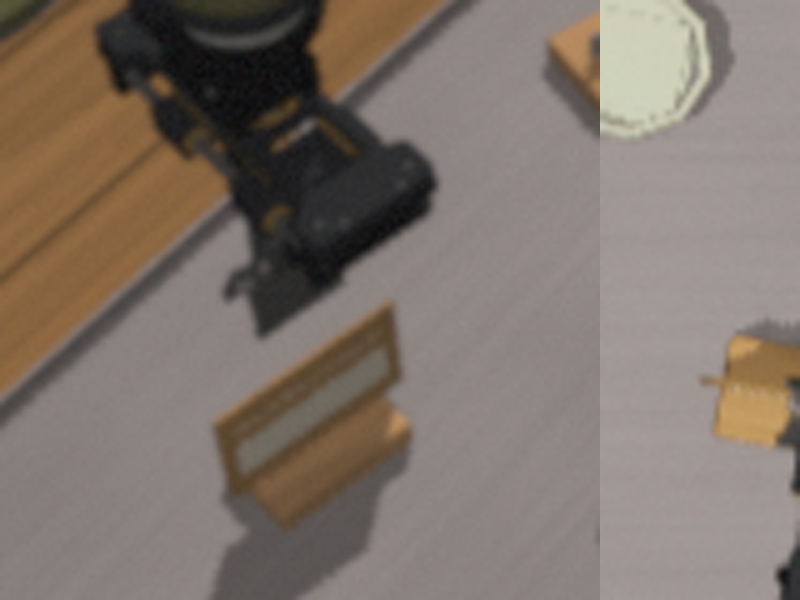

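Run:
```python
from h import *
o=monitor.get_obs(); T=R.from_euler('xyz',o["tool_rot"],degrees=True).as_matrix()
for c in("scene","top"):
    W=np.load(c+"1.npz")["W"]; d=np.load(c+"1.npz")["d"]
    L=(W-[.527,-.145,0])@np.array([T[:,2],T[:,1],[0,0,1]]).T  # lateral, along, z
    s=L[(d>0)&(abs(L[...,0])<.035)&(abs(L[...,1])<.045)&(L[...,2]>.125)&(L[...,2]<.26)]
    for z0 in np.arange(.15,.255,.006):
        q=s[(s[:,2]>=z0)&(s[:,2]<z0+.006)]
        if len(q)>3: print(c,z0.round(3),len(q),"lat",np.percentile(q[:,0],[3,50,97]).round(4),"along",np.percentile(q[:,1],[3,97]).round(4))
    k=L[(d>0)&(abs(L[...,0])<.02)&(abs(L[...,1])<.07)&(L[...,2]>.09)&(L[...,2]<.12)]
    print(c,"card lat",np.percentile(k[:,0],[5,50,95]).round(4),"along",k[:,1].min().round(3),k[:,1].max().round(3),"z98",np.percentile(k[:,2],95).round(4),"zmin clip",s[:,2].min())
```

```text
scene 0.162 25 lat [0.0027 0.005  0.0071] along [-0.0301  0.0239]
scene 0.168 34 lat [-0.0239  0.0063  0.0085] along [-0.0302  0.0243]
scene 0.174 34 lat [-0.0234  0.0052  0.0074] along [-0.0308  0.0079]
scene 0.18 28 lat [-0.0209  0.0047  0.0081] along [-0.0305  0.0032]
scene 0.186 26 lat [-0.0044  0.0032  0.0062] along [-0.0303  0.0031]
scene 0.192 38 lat [-0.0155  0.0025  0.0054] along [-0.031   0.0038]
scene 0.198 32 lat [-0.0128 -0.0024  0.004 ] along [-0.0313 -0.001 ]
scene 0.204 43 lat [-0.0137 -0.0059  0.0046] along [-0.0298 -0.0058]
scene 0.21 9 lat [-0.0131  0.0028  0.0057] along [-0.0164 -0.0089]
scene 0.216 12 lat [-0.0111 -0.0014  0.0078] along [-0.0162 -0.0063]
scene 0.222 11 lat [-0.0107  0.0059  0.0079] along [-0.0159 -0.0088]
scene 0.228 7 lat [-0.0097  0.005   0.0202] along [-0.0152 -0.0082]
scene 0.234 15 lat [-0.0116  0.0157  0.0258] along [-0.0168 -0.0065]
scene 0.24 7 lat [-0.0063  0.0152  0.0242] along [-0.0172 -0.0091]
scene 0.246 13 lat [0.0098 0.0151 0.0228] along [-0.0173 -0.0093]
scene card lat [-0.0022  0.0007  0.0028] along -0.068 0.063 z98 0.1104 zmin clip 0.16165553278665534
top 0.168 6 lat [-0.0265  0.0015  0.0069] along [0.0259 0.0323]
top 0.174 6 lat [-0.0274 -0.0257  0.007 ] along [0.0164 0.0301]
top 0.18 6 lat [-0.0249 -0.0085  0.0064] along [0.0189 0.0313]
top 0.186 10 lat [-0.0234 -0.0204  0.0049] along [0.0248 0.0324]
top 0.192 4 lat [-0.0181 -0.0166  0.0021] along [0.0224 0.0317]
top 0.198 14 lat [-0.0176 -0.013   0.0029] along [0.0205 0.0306]
top 0.204 29 lat [-0.0143 -0.005   0.0017] along [0.0205 0.0334]
top card lat [-0.0014 -0.      0.0013] along 0.024 0.064 z98 0.1128 zmin clip 0.16245632751354888
```

Call:
step_arm(deltas=[[-1,0,0,0.004,0],[-1,0.01,0,0.0085,0],[-1,0.025,0,0.0085,0],[-1,0.038,0,0.0085,0],[-1,0.04,0,0.0085,0],[-1,0.04,0,0.0085,0],[-1,0.04,0,0.0085,0]])

```text
time_s: 7.78
tool_pos: [0.5359, -0.1466, 0.2101]
tool_rot: [11.2, 89.9, 1.2]
force: [0.4, 0.7, -0.6]
grip_width: 0.029
```

```bash
cat > c.py <<'E'
from h import *
import sys
o=monitor.get_obs(); T=R.from_euler('xyz',o["tool_rot"],degrees=True).as_matrix()
print(o["tool_pos"].round(4),o["force"].round(2),o["grip_width"],o["time_s"])
zl=float(sys.argv[1])
for c in("scene","top"):
    b,d=read_camera(c); W=cloud(c,d)
    if c=="scene": cv2.imwrite(sys.argv[2],cv2.resize(b[170:290,150:290],(700,600),interpolation=cv2.INTER_CUBIC)[:,:,::-1])
    L=(W-[.527,-.145,0])@np.array([T[:,2],T[:,1],[0,0,1]]).T
    s=L[(d>0)&(abs(L[...,0])<.035)&(abs(L[...,1])<.034)&(L[...,2]>zl)&(L[...,2]<.2)]
    for z0 in np.arange(zl,zl+.055,.006):
        q=s[(s[:,2]>=z0)&(s[:,2]<z0+.006)]
        if len(q)>3: print(c,z0.round(3),len(q),"lat",np.percentile(q[:,0],[3,50,97]).round(4),"along",np.percentile(q[:,1],[3,97]).round(4))
    k=L[(d>0)&(abs(L[...,0])<.02)&(abs(L[...,1])>.034)&(abs(L[...,1])<.07)&(L[...,2]>.09)&(L[...,2]<.12)]
    print(c,"card lat",np.percentile(k[:,0],[5,50,95]).round(4),"along",k[:,1].min().round(3),k[:,1].max().round(3),"z95",np.percentile(k[:,2],95).round(4),"zmin",s[:,2].min().round(4))
E
python3 c.py 0.116 pics/m4.png
```

```text
[ 0.5359 -0.1466  0.2101] [ 0.37  0.71 -0.63] 0.02904817729915204 7.775
scene 0.122 21 lat [0.0114 0.0147 0.0163] along [-0.0297  0.0189]
scene 0.128 21 lat [-0.0151  0.0153  0.0176] along [-0.0305  0.0132]
scene 0.134 31 lat [-0.016   0.0148  0.0181] along [-0.0299  0.0038]
scene 0.14 25 lat [-0.0125  0.0139  0.0181] along [-0.031   0.0002]
scene 0.146 21 lat [0.0107 0.0131 0.0163] along [-0.03    0.0046]
scene 0.152 30 lat [-0.0068  0.0127  0.0166] along [-0.0312  0.0026]
scene 0.158 29 lat [-0.0039  0.0103  0.0145] along [-0.0314 -0.0006]
scene 0.164 49 lat [-0.0026  0.0052  0.0145] along [-0.0319 -0.0077]
scene 0.17 12 lat [-0.0045  0.0003  0.0145] along [-0.0285 -0.0058]
scene card lat [-0.0023  0.0007  0.0031] along -0.068 0.062 z95 0.1097 zmin 0.1197
top 0.134 5 lat [-0.0181 -0.0153  0.0158] along [0.0218 0.0312]
top 0.14 5 lat [-0.0162 -0.0142  0.0155] along [0.0249 0.0303]
top 0.146 6 lat [-0.0137 -0.0118  0.0145] along [0.0187 0.0305]
top 0.152 6 lat [-0.0111 -0.0073  0.0134] along [0.0217 0.0313]
top 0.158 8 lat [-0.0086 -0.003   0.0105] along [0.0238 0.0306]
top 0.164 27 lat [-0.0047  0.0033  0.0125] along [0.0197 0.0319]
top 0.17 4 lat [0.0026 0.0062 0.0072] along [0.0225 0.0299]
top card lat [-0.0014  0.0001  0.0014] along 0.034 0.064 z95 0.1131 zmin 0.125
```

View pics/m4.png

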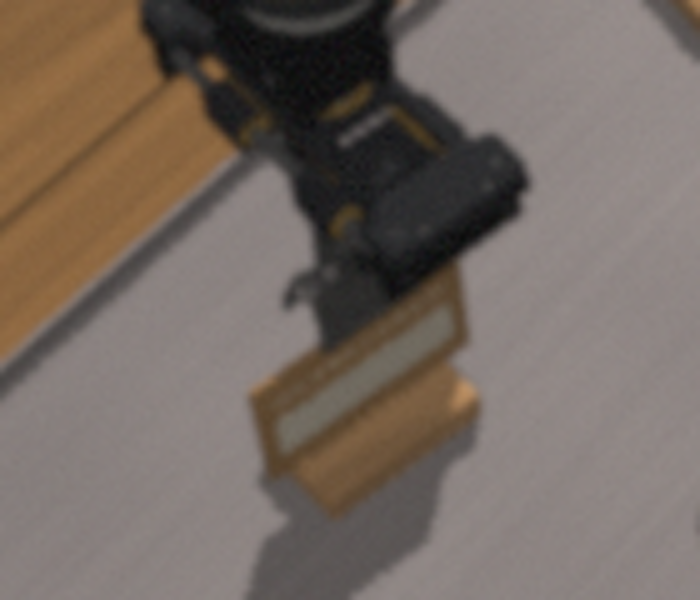

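Call:
step_arm(deltas=[[-1,0.006,0,0,0],[-1,0.014,0,0,0],[-1,0.022,0,0,0],[-1,0.029,0,0,0],[-1,0.031,0,0,0],[-1,0.031,0,0,0],[-1,0.031,0,0,0],[-1,0.031,0,0,0]])

```text
time_s: 8.88
tool_pos: [0.5358, -0.1465, 0.1789]
tool_rot: [16.3, 90.0, 6.3]
force: [0.7, -0.4, -0.6]
grip_width: 0.029
```

```bash
python3 c.py 0.086 pics/m5.png
```

```text
[ 0.5358 -0.1465  0.1789] [ 0.66 -0.37 -0.58] 0.029030350419222462 8.875
scene 0.086 7 lat [-0.0013  0.0032  0.0132] along [-0.033  -0.0198]
scene 0.092 21 lat [-0.0078  0.0144  0.0163] along [-0.0317  0.0041]
scene 0.098 23 lat [-0.0147  0.015   0.0172] along [-0.0312  0.0051]
scene 0.104 33 lat [-0.0133  0.0139  0.0177] along [-0.0311  0.0025]
scene 0.11 22 lat [-0.0124  0.0144  0.0168] along [-0.0309  0.0044]
scene 0.116 27 lat [0.0054 0.0134 0.0156] along [-0.0296  0.0031]
scene 0.122 27 lat [-0.0061  0.0122  0.0161] along [-0.0297  0.0009]
scene 0.128 32 lat [-0.0058  0.0072  0.0134] along [-0.0311 -0.0066]
scene 0.134 39 lat [-0.0028  0.0049  0.0137] along [-0.0312 -0.0062]
scene 0.14 10 lat [-0.0031  0.0067  0.0153] along [-0.026  -0.0075]
scene card lat [-0.0017  0.0004  0.0032] along -0.068 -0.034 z95 0.1103 zmin 0.0864
top 0.098 4 lat [-0.0192 -0.0168  0.0137] along [0.0214 0.0302]
top 0.104 5 lat [-0.0175 -0.0014  0.0139] along [0.0261 0.0311]
top 0.11 10 lat [-0.0165 -0.0114  0.0152] along [0.0197 0.0317]
top 0.116 5 lat [-0.0119 -0.011   0.0112] along [0.0222 0.0302]
top 0.128 15 lat [-0.0063  0.0052  0.0128] along [0.0212 0.0309]
top 0.134 20 lat [-0.005   0.0023  0.0099] along [0.0202 0.0323]
top card lat [-0.0014  0.      0.0013] along 0.034 0.064 z95 0.1115 zmin 0.093
```

View pics/m5.png

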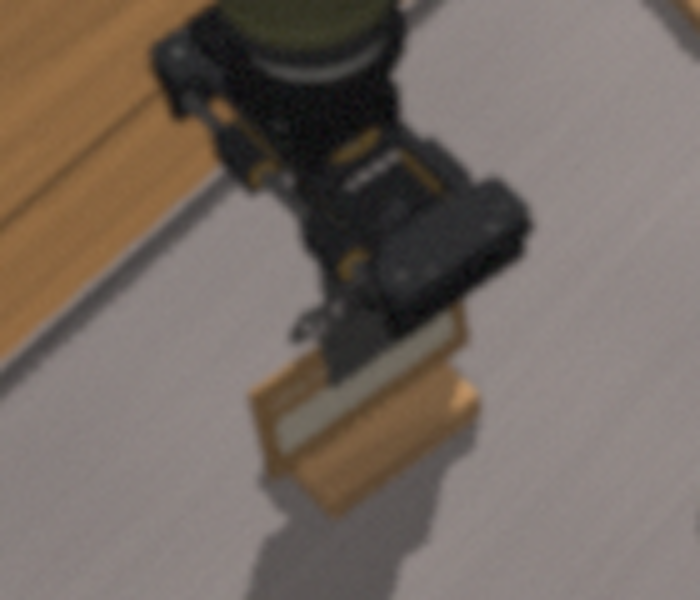

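```bash
python3 -c "
from h import *
print(env.sign_off()); o=monitor.get_obs(); print(o['grip_width'],o['force'],o['time_s'])"
```

```text
the job is handed in; nothing more can be done
None
the job is handed in; nothing more can be done
```

I took the clip off its stand squeezed open and lowered it over the middle of the card's top edge. I handed the job in at about 9 s with the fingers still holding it.

**Last checks, just before hand-in:**
- **Opening:** the finger gap was 29 mm. The text gives 31 mm over the lever ends at full opening, so the clip should be at or near its stop. I did not measure the joint angle directly.
- **Depth:** the jaw tips were about 13–18 mm below the card's top edge.
- **Sideways:** the jaws' outer faces were about 17 mm either side of the card's mid-plane. I estimate the inner edges at about 11–13 mm.
- **Card:** it was where it stood at the start, to within a millimetre or so across its face. The wrist force did not change on the way down, so I saw no sign of contact.

**What disagreed:** the clip sits tilted about 0.1 rad in the fingers, because one half opened more than the other. I moved the tool 8.5 mm sideways to centre the jaws on the card.

I did not measure the other things on the tray again. The arm passed well clear of them on the planned path. Nothing could be checked during the final second, because the cell gave no reading after hand-in.

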